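# Hang the solder caddy on the spring-balanced arm

### The arm

A 6-joint arm with a two-finger parallel gripper is mounted at the origin on a cart in front of the work surface, level with it; the furniture and walls round the work are solid. World frame = base frame: x ahead of the robot, y to its left, z up, the work surface at z = 0. Lengths are in m, angles in rad, forces in N, time in s.
With the tool pointing down it reaches from about 0.275 to 0.75 m from the base axis. Payload 10.2 kg.
Tool frame: the origin (TCP) lies midway between the tips of the shut fingers; the grasp point (between the pads) lies 19 mm behind it; z points along the fingers, y is the line along which they close (so a half turn about z gives the same grasp; the last joint's range is limited). The gripper opens to 85 mm and grips with 20 to 120 N. Pads are 22 mm wide; open, the fingers measure 114 mm over their backs; the gripper's body (76 mm by 85 mm) begins 54 mm behind the grasp point. The pads swing forward as they close: fully open they stand 13 mm farther back than shut.
Start: joints at [1.053, 0.313, 1.498, -0, 1.331, -0.223], TCP at [0.153, 0.502, 0.211] pointing down, gripper open.
Joint ranges: [-2.94, 2.94], [-0.97, 2.17], [0.19, 2.56], [-1.23, 4.37], [0.02, 3.11], [-2.88, 2.88]. Speed limits (rad/s): [2.39, 2.39, 3.01, 3.14, 3.14, 3.14].

### API

Orientations are given as a rotation vector (axis times angle).
In Python, from workcell import state, grab_frame, camera_info, hand_in gives the robot as it stands.
- The arm moves only by the tool play_rows, never from a script. Its argument "plan" is a list of rows, each an object with "offset": the shift along the tool's x, y, z in units of 25 mm (1.0 is 25 mm), a list of three; "twist": the turn about the tool's z in rad. A call has 1 to 10 rows; each row shifts and turns the commanded pose from where the row before left it, along the tool's axes as they then stand; what a row does not reach is not made up. A row lasts 1/8 s, in which the tool goes at most 62.5 mm and 10.7 degrees, less where a joint would pass 70% of its speed; a pose out of reach is approached as far as the arm can. A call is refused whole if a number of a shift passes 1 or a number of a turn 0.188, either way. A call with a gripper value outside its range is refused whole. "hand" is the finger opening in mm, from 0 to 85.4, set as the call begins (left out, the last holds). The fingers move at their own pace and stop on an object; "grip_force" is the grip in N (left out, the last holds). Time passes only in rows, so rows that do not move let the fingers close. It gives the time, the measured TCP pose, the force, the opening and the grip force at its end, in the units of the state.
- state(): the state, without advancing time (a new reading comes with each control period).
- grab_frame(name): name is "scene" or "top" or "wrist"; returns the picture (480x640x3 uint8, red, green, blue); there is no depth.
- camera_info(name): a dict with "vfov" (degrees; the focal length in pixels is half the picture's height over the tangent of half this angle, whatever the lens; pixels are square), "cx", "cy" (the principal point, pixels), "extrinsics" (4x4, takes a point from camera to world coordinates). Camera axes: x right, y down, z forward; pixel columns grow to the right and rows downward; lengths in m; the calibration is good to about 2 mm. The wrist camera is an equidistant fisheye: a pixel r from the principal point sees the ray r / f radians off the axis. A picture is of the moment at which its call begins: read the wrist's pose just before it. camera_info takes no time and is no camera call; for the wrist camera it gives the pose at the moment of the call.
- hand_in(): hands the job in; it is judged then, once.
The state is a dict: "clock": time; "joints": joint angles; "dq": joint speeds; "tau": joint torques, N m; "tcp_pos": TCP position; "eef_rot": TCP orientation; "wrist_force": force on the tool from outside, world axes, zero at the start; "torque": the same for the moment, N m; "width": finger opening in m; "grip_force": force on a finger pad.
Only numpy, scipy, OpenCV 4.12 (cv2) and the standard library are available. Lean on these libraries where they do the work, as an engineer would, in place of code of your own. Each camera call takes 0.05 s, during which the arm holds its last target. There are 200 camera calls.

### The job

Pick up the solder caddy by its red grip and hang it by its cross pin in the notched fork at the end of the yellow spring-balanced arm. Keep hold while the arm sinks under the load, and let go only once the arm carries the whole weight and has settled, so that it neither drops nor springs up; the caddy's weight differs from time to time. Move the arm only with the caddy, not by hand, its fork end never faster than 5 cm a second, do not force it down, and leave the other things alone.

Things in the scene. Friction and masses are not known exactly. Their poses are not given: they have to be found in the camera images.
- caddy: Grey tray 68 x 136 x 16 mm (x, y, z) with a white solder reel (at +y) and an amber flux jar (at -y) fixed in it, up to 45 mm high, loose on the desk. Mass about 0.5 to 1 kg, different each time, balanced about the column. Origin: centre of the underside; z up. A 14 mm square column rises from the middle to a red grip, 20 x 20 mm, at 129 to 183 mm height, with a cross pin below the grip.
- caddy_grip (a point): Middle of the part of the red grip to take hold of: on the column's axis, 162 mm above the caddy's underside, 47 mm above the cross pin. Axes as the caddy's.
- caddy_pin (a point): Centre of the caddy's steel cross pin, on the column's axis 115 mm above its underside. The pin lies along y, 8 mm thick, 82 mm long over its two 16 mm black end collars, which begin 36 mm from the middle. The caddy can hang either way round.
- balancer: The balancer, fixed to the desk: dark foot 150 x 110 x 14 mm, column, blue head with the arm's pivot 207 mm above the desk. Origin: centre of the foot on the desk; the arm reaches from it along -x; z up. Includes the arm.
- pivot_point (a point): Point on the arm's level hinge axis, which lies along y, in the blue head.
- fork_seat (a point): Pin's centre when hung: at the arm's end, 260 mm from the pivot. x along the arm to the pivot, y along the pin, z square to the arm, up. Fork open to -x: two tines at y = -28..-20 and 20..28 mm, from 22 mm before the seat to a cross plate 43 mm behind it. Each has a V notch open upward, 25 mm wide; its lips stand 7 mm above the seat, tines reach 21 mm below. The tray goes below the arm.
- balancer_arm (a joint): Swing arm's angle, rad: 0 = unloaded, at its upper stop, fork seat 38 mm above the pivot (arm sloping up 0.146 rad); grows as it sinks, level at 0.146, lower stop 0.42. The spring holds it up until 2 to 4 N (not the same each time) bear on the fork, then it sinks about 13 mm (0.05 rad) per further newton; lightly damped, so it swings if let go out of balance.
- tape_roll: Bystander: roll of yellow tape, 104 mm across, 48 mm high; origin at the centre of its underside.
- multimeter: Bystander: yellow and grey multimeter lying flat, 150 x 76 x 48 mm; origin at the centre of its underside.
- screwdriver: Bystander: small yellow screwdriver lying flat, 17 x 122 x 20 mm; origin at the centre of its underside.

How it is judged:
On the way, in this order (a step that is already met when the one before it is completed fails the run):
1. the caddy is lifted off the desk in the gripper, clear of the arm (height (world z) of caddy above 0.03 m and contact force between the fingers and caddy above 1 N and contact force between caddy and balancer below 0.2 N), for 0.2 s.
2. the cross pin lies in the fork and the arm has sunk under the load and stands still, the gripper still holding the caddy (distance between caddy_pin and fork_seat below 0.013 m and contact force between caddy and balancer above 3.8 N and value of joint balancer_arm above 0.02 rad and velocity of joint balancer_arm between -0.08 and 0.08 rad/s and contact force between the fingers and caddy above 1 N), for 0.3 s.
At the end, for the whole second after the job is handed in: The caddy hangs free and upright (within 0.2 rad) by its cross pin in the fork, pin centre within 13 mm of the seat, its weight on the arm, which has sunk (more than 0.02 rad, short of its lower stop) and stands still (below 0.05 rad/s); the gripper has let go (distance between caddy_pin and fork_seat below 0.013 m and contact force between caddy and balancer above 3.8 N and value of joint balancer_arm between 0.02 and 0.4 rad and velocity of joint balancer_arm between -0.05 and 0.05 rad/s and angle between caddy's own z axis and vertical below 0.2 rad and height (world z) of caddy above 0.02 m and linear speed of caddy below 0.03 m/s); the robot touches nothing.
It fails at once if the arm drops, springs up or is moved faster than 0.2 rad/s (5 cm/s at the fork) (velocity of joint balancer_arm above 0.2 rad/s or velocity of joint balancer_arm below -0.2 rad/s).
It fails at once if the caddy is forced on the balancer with more than 20 N (contact force between caddy and balancer above 20 N).
It fails at once if the gripper pushes on the balancer with more than 6 N (contact force between the fingers and balancer above 6 N).
It fails at once if a bystander is moved more than 30 mm (distance of any of tape_roll, multimeter, screwdriver from where it was at the start of the episode above 0.03 m).
It also fails if it takes over 53 s, if anything falls off the work surface, if the arm or the gripper's body presses on something with over 40 N, if the wrist force passes 120 N, or if a joint passes its speed limit or range.

## Working session

There is one attempt and no reset: what is moved stays moved. The work goes in short steps, Python scripts to look and compute and a tool call to move; the robot and the scene stay as the last step left them, time stands still between calls to the robot, and variables do not carry over. Pictures are saved under pics/ and viewed, at most 10 in all, crops included, and the job is handed in when it is done.

Besides the shell and the picture viewer there is one more tool, called after "Call:" by a JSON object that holds its "api" and its "payload", one argument or row to a line. play_rows: Moves the arm, as the interface text tells. Its arguments: {"type":"object","properties":{"plan":{"type":"array"},"hand":{"type":"number"},"grip_force":{"type":"number"}},"required":["plan"]}

```bash
mkdir -p pics
cat > h.py <<'E'
import numpy as np,cv2
from workcell import state,grab_frame,camera_info,hand_in
def snap(n,f):
    i=camera_info(n); im=grab_frame(n); cv2.imwrite('pics/'+f+'.png',im[:,:,::-1]); np.save('pics/'+f+'.npy',i,allow_pickle=True); return i
def ray(i,u,v,fish=False):
    f=240/np.tan(np.radians(i['vfov'])/2); E=np.array(i['extrinsics'])
    d=np.array([u-i['cx'],v-i['cy']])
    if fish:
        r=np.hypot(*d); t=r/f; c=np.array([*(d/r*np.sin(t)),np.cos(t)])
    else: c=np.array([*(d/f),1.])
    c=E[:3,:3]@c; return E[:3,3],c/np.linalg.norm(c)
def tri(rs):
    A=np.zeros((3,3));b=np.zeros(3)
    for o,d in rs:
        P=np.eye(3)-np.outer(d,d);A+=P;b+=P@o
    p=np.linalg.solve(A,b); return p,[np.linalg.norm(np.cross(p-o,d)) for o,d in rs]
def onz(r,z): o,d=r; return o+d*(z-o[2])/d[2]
def proj(i,p):
    f=240/np.tan(np.radians(i['vfov'])/2); E=np.linalg.inv(np.array(i['extrinsics'])); c=E[:3,:3]@p+E[:3,3]
    return c[:2]/c[2]*f+[i['cx'],i['cy']]
E
python3 - <<'E'
from h import *
for n in('scene','top'):
    i=snap(n,n+'0'); print(n,i['vfov'],i['cx'],i['cy'],np.round(i['extrinsics'],3).tolist())
print(state())
E
```

```text
scene 49.03808109554556 319.54591514694283 243.22753433040654 [[-0.895, -0.299, 0.33, 0.236], [-0.445, 0.565, -0.694, 0.85], [0.021, -0.768, -0.639, 0.91], [0.0, 0.0, 0.0, 1.0]]
top 49.10669940481843 324.15259551465635 237.40181411048192 [[-0.008, -0.987, 0.162, 0.393], [-1.0, 0.011, 0.015, 0.006], [-0.017, -0.162, -0.987, 1.508], [0.0, 0.0, 0.0, 1.0]]
{'clock': 0.1, 'joints': array([ 1.05260666e+00,  3.13383281e-01,  1.49834951e+00,  5.71859993e-06,
        1.33101352e+00, -2.23385272e-01]), 'dq': array([-2.26624037e-05, -8.02738212e-04, -3.85527979e-03, -1.55161092e-04,
        3.33895799e-03,  8.32193274e-04]), 'tau': array([ 2.02882962e-03, -4.12902403e+01, -2.60142374e+01, -2.14898491e-04,
        3.10343217e-03, -1.78055299e-06]), 'tcp_pos': array([0.15241504, 0.50212588, 0.2104022 ]), 'eef_rot': array([-4.61342467e-01, -3.10710569e+00,  1.68562509e-03]), 'wrist_force': array([ 0.80274866,  0.15172612, -0.02644641]), 'torque': array([-0.04024825, -0.02656145, -0.02732377]), 'grip_force': 0.0, 'width': 0.0853403901442975}
```

View pics/scene0.png

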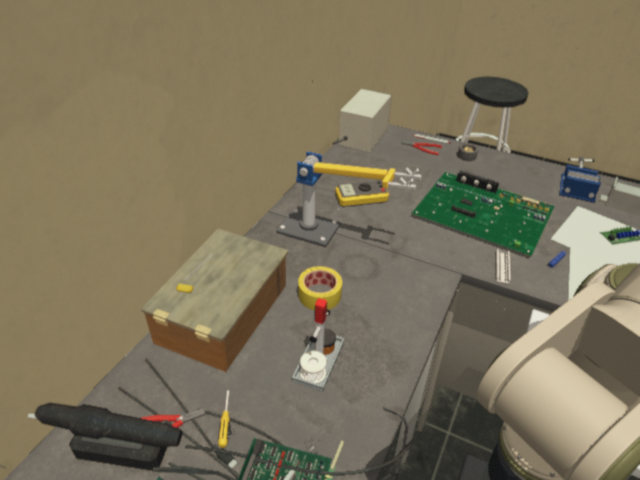

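View pics/top0.png

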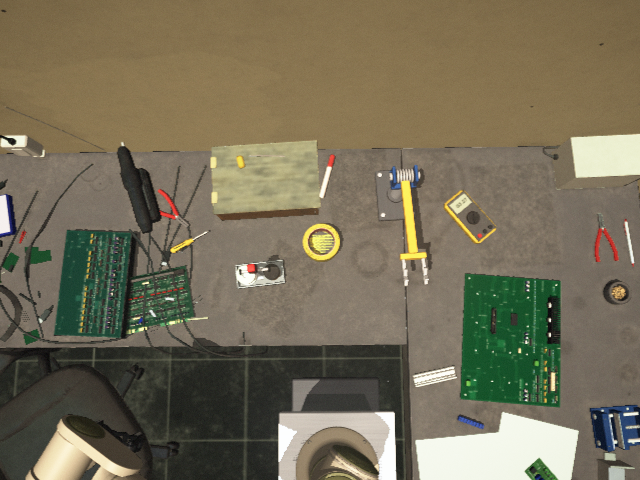

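The scene view shows the caddy near (318,345) with its red grip at (321,311), and the fork near (405,178). In the top view the caddy is at (260,273) and the fork at (415,272). I'll enlarge these regions.

Run:
```python
from h import *
s=cv2.imread('pics/scene0.png');t=cv2.imread('pics/top0.png')
def c(im,u,v,w,h,k): return cv2.resize(im[v:v+h,u:u+w],None,fx=k,fy=k,interpolation=cv2.INTER_CUBIC)
# scene caddy 280..360,290..390 x3.. ; each 400x300
a=c(s,260,290,133,100,3);b=c(s,300,145,133,100,3);d=c(t,230,250,67,50,6);e=c(t,370,210,100,75,4)
f=[cv2.resize(x,(400,300)) for x in(a,b,d,e)]
cv2.imwrite('pics/crop0.png',np.vstack([np.hstack(f[:2]),np.hstack(f[2:])]))
```

```text
(no output)
```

View pics/crop0.png

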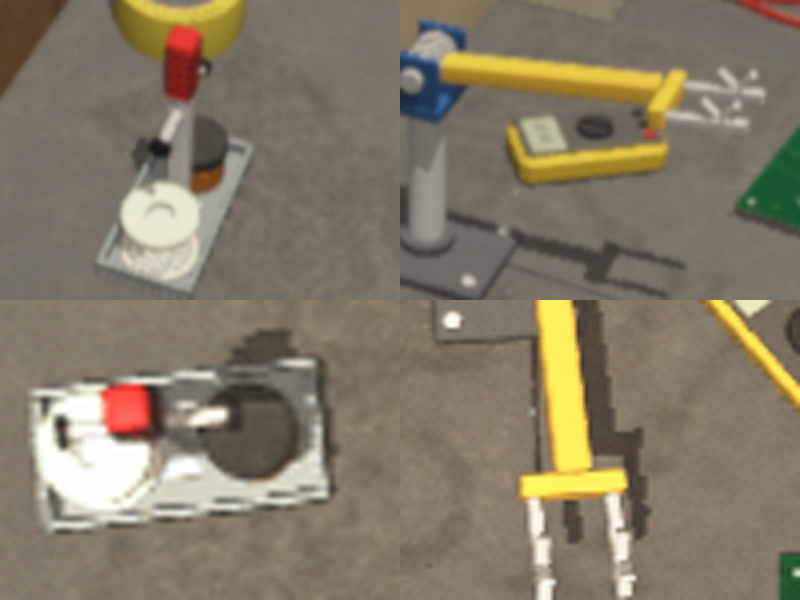

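The crops show the tray rim corners, the grip top and the two fork tines clearly. I'll work out rough positions next.

Run:
```python
from h import *
s=camera_info('scene');t=camera_info('top')
C=[(235.4,265),(283.6,260),(284.9,282.5),(238,288.3)]
P=np.array([onz(ray(t,*c),.016) for c in C]);print('tray',P.round(3),P.mean(0).round(4))
d=(P[0]+P[3]-P[1]-P[2])/2;print(np.linalg.norm(d),np.degrees(np.arctan2(d[1],d[0])))
print('grip top',tri([ray(t,251.5,267.5),ray(s,321,301.5)]))
T=lambda x,y:(370+(x-400)/4,210+(y-300)/4)
S=lambda x,y:(300+(x-400)/3,145+y/3)
# plate ends centre
print('plateL',tri([ray(t,*T(521,487)),ray(s,*S(655,115))]))
print('plateR',tri([ray(t,*T(627,480)),ray(s,*S(680,80))]))
print('tineL',tri([ray(t,*T(540,550)),ray(s,*S(712,112))]))
print('tineR',tri([ray(t,*T(622,545)),ray(s,*S(735,83))]))
```

```text
tray [[0.56  0.284 0.016]
 [0.573 0.146 0.016]
 [0.509 0.142 0.016]
 [0.493 0.275 0.016]] [0.5337 0.2115 0.016 ]
0.13641808414895193 95.9274918386028
grip top (array([0.53378505, 0.21185044, 0.17895798]), [np.float64(0.0010817039165361328), np.float64(0.0010817039165361727)])
plateL (array([ 0.55095956, -0.16041944,  0.22783185]), [np.float64(0.0014431305208674713), np.float64(0.0014431305208674795)])
plateR (array([ 0.5545493 , -0.22630597,  0.22284202]), [np.float64(0.002146396203027303), np.float64(0.0021463962030273064)])
tineL (array([ 0.50977689, -0.16954976,  0.23847145]), [np.float64(0.00289000233059692), np.float64(0.0028900023305970385)])
tineR (array([ 0.5102019 , -0.21961352,  0.2375867 ]), [np.float64(0.0051254994664905905), np.float64(0.005125499466490627)])
```

Call:
{"api": "play_rows", "payload": {
  "plan": [
    {"offset":[-0.9,-0.334,-0.1],"twist":0},
    {"offset":[-0.9,-0.334,-0.1],"twist":0},
    {"offset":[-0.9,-0.334,-0.1],"twist":0},
    {"offset":[-0.9,-0.334,-0.1],"twist":0},
    {"offset":[-0.9,-0.334,-0.1],"twist":0},
    {"offset":[-0.9,-0.334,-0.1],"twist":0},
    {"offset":[-0.9,-0.334,-0.1],"twist":0},
    {"offset":[-0.9,-0.334,-0.1],"twist":0},
    {"offset":[-0.9,-0.334,-0.1],"twist":0},
    {"offset":[-0.9,-0.334,-0.1],"twist":0}
  ]
}}

```text
clock: 1.35
tcp_pos: [0.344, 0.3565, 0.2357]
eef_rot: [-0.461, -3.107, 0.001]
wrist_force: [0.4, -0.2, 0.4]
width: 0.0855
grip_force: 0.0
```

Call:
{"api": "play_rows", "payload": {
  "plan": [
    {"offset":[-0.9,-0.334,0],"twist":0},
    {"offset":[-0.9,-0.334,0],"twist":0},
    {"offset":[-0.9,-0.334,0],"twist":0},
    {"offset":[-0.9,-0.334,0],"twist":0},
    {"offset":[-0.9,-0.334,0],"twist":0},
    {"offset":[-0.9,-0.334,0],"twist":0},
    {"offset":[0,0,0],"twist":-0.1},
    {"offset":[0,0,0],"twist":-0.1},
    {"offset":[0,0,0],"twist":-0.1},
    {"offset":[0,0,0],"twist":-0.1}
  ]
}}

```text
clock: 2.6
tcp_pos: [0.458, 0.2699, 0.2355]
eef_rot: [0.17, -3.136, 0.0]
wrist_force: [-0.1, -0.8, -0.6]
width: 0.0857
grip_force: 0.0
```

Run:
```python
from h import *
i=snap('wrist','w1');print(i['vfov'],i['cx'],i['cy'],np.round(i['extrinsics'],3).tolist(),state()['tcp_pos'],state()['joints'])
```

```text
65.70646984690485 318.5168890605934 231.05006660823216 [[-0.107, 0.948, 0.3, 0.382], [0.994, 0.102, 0.032, 0.26], [-0.0, 0.301, -0.953, 0.399], [0.0, 0.0, 0.0, 1.0]] [0.45802854 0.26987147 0.23553934] [ 3.11899884e-01  3.11239580e-01  1.43523627e+00 -1.19330325e-05
  1.39594799e+00 -1.37122069e+00]
```

View pics/w1.png

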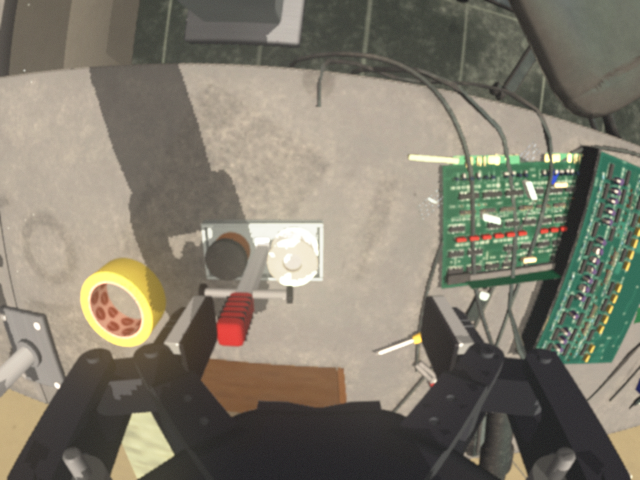

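The wrist view shows the grip top near (231,330), the pin's collars at about (205,291) and (290,294), and the tray's near corners at (202,223) and (323,222). Next I'll triangulate these against the top view.

Run:
```python
from h import *
i=np.load('pics/w1.npy',allow_pickle=True).item();t=camera_info('top');s=camera_info('scene')
r=lambda u,v:ray(i,u,v,True)
for n,p,z in [('colA',(204,291),.115),('colB',(290,294),.115),('t1',(202,223),.016),('t2',(323,222),.016),('t3',(323,281),.016)]: print(n,onz(r(*p),z).round(4))
print(tri([r(231,331),ray(t,251.5,267.5),ray(s,321,301.5)]))
print(tri([r(204,291),ray(t,269,269.5)]), tri([r(290,294),ray(t,240.5,271.5)]))
```

```text
colA [0.5373 0.1754 0.115 ]
colB [0.5302 0.2517 0.115 ]
t1 [0.507  0.1436 0.016 ]
t2 [0.4918 0.2769 0.016 ]
t3 [0.561  0.2846 0.016 ]
(array([0.53355147, 0.21242564, 0.17822637]), [np.float64(0.001384674209841097), np.float64(0.001358037628499983), np.float64(0.0013101146890670378)])
(array([0.53608207, 0.17547997, 0.11643201]), [np.float64(0.000531342437590704), np.float64(0.000531342437590594)]) (array([0.53146378, 0.25166067, 0.11259198]), [np.float64(9.587921948640466e-05), np.float64(9.587921948645208e-05)])
```

Call:
{"api": "play_rows", "payload": {
  "plan": [
    {"offset":[-0.694,-0.648,0],"twist":0},
    {"offset":[-0.694,-0.648,0],"twist":0},
    {"offset":[-0.694,-0.648,0],"twist":0},
    {"offset":[-0.694,-0.648,0],"twist":0},
    {"offset":[0,0,0.5],"twist":0},
    {"offset":[0,0,0.8],"twist":0},
    {"offset":[0,0,0.8],"twist":0},
    {"offset":[0,0,0.8],"twist":0},
    {"offset":[0,0,0.8],"twist":0},
    {"offset":[0,0,0],"twist":0}
  ],
  "hand": 60
}}

```text
clock: 3.9
tcp_pos: [0.5329, 0.2127, 0.1416]
eef_rot: [0.165, -3.133, 0.001]
wrist_force: [-0.5, 0.1, 0.2]
width: 0.0603
grip_force: 0.0
```

Call:
{"api": "play_rows", "payload": {
  "plan": [
    {"offset":[0,0,0],"twist":0},
    {"offset":[0,0,0],"twist":0},
    {"offset":[0,0,0],"twist":0},
    {"offset":[0,0,0],"twist":0},
    {"offset":[0,0,0],"twist":0},
    {"offset":[0,0,0],"twist":0}
  ],
  "hand": 10,
  "grip_force": 60
}}

```text
clock: 4.65
tcp_pos: [0.5344, 0.2134, 0.1443]
eef_rot: [-0.165, 3.135, 0.002]
wrist_force: [-0.0, 5.2, 5.6]
width: 0.0186
grip_force: 60.4
```

Run:
```python
from h import *
print(state())
```

```text
{'clock': 4.65, 'joints': array([ 1.75930225e-01,  4.78214918e-01,  1.43713057e+00,  9.23241555e-04,
        1.22435692e+00, -1.50051442e+00]), 'dq': array([ 0.00106725, -0.00100109, -0.0011    ,  0.00118517, -0.00145636,
        0.00143095]), 'tau': array([-2.67451130e+00, -4.43621027e+01, -2.27902114e+01, -1.04828395e+00,
       -2.58239871e-02, -2.49159886e-03]), 'tcp_pos': array([0.53437097, 0.2133606 , 0.14429144]), 'eef_rot': array([-1.65291198e-01,  3.13546914e+00,  1.71783770e-03]), 'wrist_force': array([-0.02558264,  5.18068993,  5.60044057]), 'torque': array([0.72087709, 0.19379381, 0.05228608]), 'grip_force': 60.350682735443115, 'width': 0.01863480477126879}
```

Call:
{"api": "play_rows", "payload": {
  "plan": [
    {"offset":[0,0,-0.2],"twist":0},
    {"offset":[0,0,-0.4],"twist":0},
    {"offset":[0,0,-0.7],"twist":0},
    {"offset":[0,0,-0.8],"twist":0},
    {"offset":[0,0,-0.8],"twist":0},
    {"offset":[0,0,-0.8],"twist":0},
    {"offset":[0,0,-0.8],"twist":0},
    {"offset":[0,0,-0.8],"twist":0},
    {"offset":[0,0,-0.8],"twist":0},
    {"offset":[0,0,-0.4],"twist":0}
  ]
}}

```text
clock: 5.9
tcp_pos: [0.5341, 0.2126, 0.3067]
eef_rot: [-0.165, 3.137, -0.0]
wrist_force: [0.0, -0.3, -8.2]
width: 0.0185
grip_force: 59.1
```

Run:
```python
from h import *
s=state();print(s['tcp_pos'],s['eef_rot'],s['wrist_force'],s['torque'])
i=snap('wrist','w2')
```

```text
[0.53409189 0.21256122 0.30671542] [-1.64760752e-01  3.13670163e+00 -3.38103631e-04] [ 0.04658731 -0.2656481  -8.20179448] [ 0.02705709 -0.16449049  0.07278522]
```

View pics/w2.png

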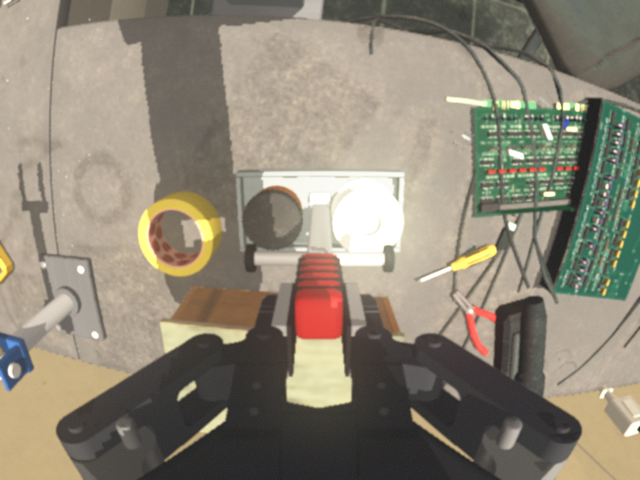

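The caddy is lifted and weighs about 8.2 N. In the wrist view the grip is held at (318,310), and the balancer foot is at the left, around (70,290). I'll move toward the staging side and look at the fork.

Call:
{"api": "play_rows", "payload": {
  "plan": [
    {"offset":[0.3,-0.4,0],"twist":0},
    {"offset":[0.535,-0.72,0],"twist":0},
    {"offset":[0.6,-0.8,0],"twist":0},
    {"offset":[0.6,-0.8,0],"twist":0},
    {"offset":[0.6,-0.8,0],"twist":0},
    {"offset":[0.6,-0.8,0],"twist":0},
    {"offset":[0.6,-0.8,0],"twist":0},
    {"offset":[0.6,-0.8,0],"twist":0},
    {"offset":[0.5,-0.8,0],"twist":0},
    {"offset":[0.4,-0.4,0],"twist":0}
  ]
}}

```text
clock: 7.2
tcp_pos: [0.4188, 0.0208, 0.3052]
eef_rot: [0.163, -3.136, -0.0]
wrist_force: [-0.5, 0.7, -7.6]
width: 0.0187
grip_force: 59.2
```

Run:
```python
from h import *
s=state();print(s['tcp_pos'],s['eef_rot'],s['wrist_force'],s['torque'],s['joints'],s['clock'])
i=snap('wrist','w3')
```

```text
[0.41879649 0.02081779 0.30521751] [ 1.63252473e-01 -3.13585219e+00 -2.86567374e-04] [-0.48541735  0.74150827 -7.62638098] [ 0.08028841 -0.15639856 -0.00991933] [-2.31209716e-01  1.89005637e-02  1.60287402e+00 -2.42510770e-04
  1.52130343e+00 -1.90601996e+00] 7.2
```

View pics/w3.png

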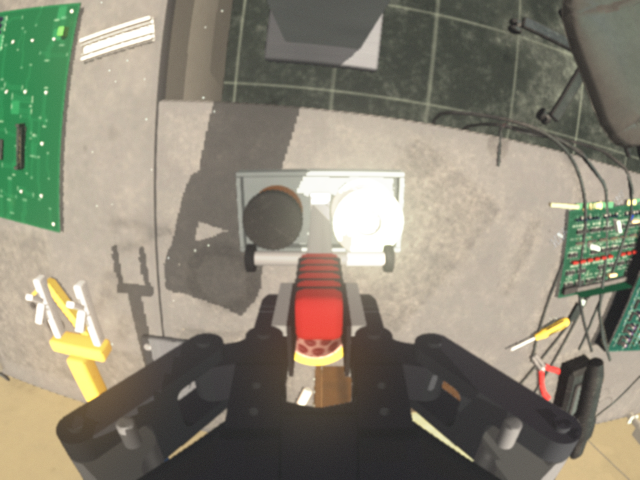

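The fork is visible at the left, with tine tips at (40,280) and (80,285) and the cross plate at (80,347). I'll enlarge it together with the other two views.

Run:
```python
from h import *
w=cv2.imread('pics/w3.png');s=cv2.imread('pics/scene0.png');t=cv2.imread('pics/top0.png')
r=lambda im,u,v,W,H,k:cv2.resize(im[v:v+H,u:u+W],None,fx=k,fy=k,interpolation=cv2.INTER_CUBIC)
a=r(w,20,270,100,75,4)   # 400x300
b=r(t,395,240,50,50,8)   # 400x400
c=r(s,370,155,66,50,6)   # 396x300
o=np.zeros((600,800,3),np.uint8);o[:300,:400]=a;o[:400,400:]=b;o[300:600,:396]=c
cv2.imwrite('pics/crop1.png',o)
```

```text
(no output)
```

View pics/crop1.png

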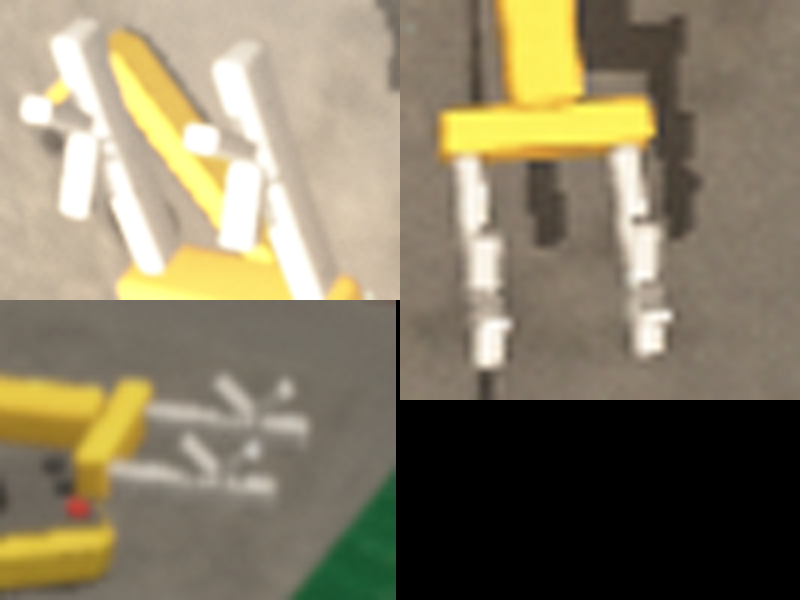

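Run:
```python
from h import *
i=np.load('pics/w3.npy',allow_pickle=True).item();t=camera_info('top');s=camera_info('scene')
r=lambda u,v:ray(i,u,v,True)
L=[ray(t,405.9,276.9),ray(s,406.7,183.7),r(85.5,308.8)]
R=[ray(t,426.2,276.5),ray(s,413.3,174.2),r(46.3,301.2)]
for Q in (L,R):
    p,e=tri(Q);print(p.round(4),np.round(e,4)); 
    for k in((0,1),(0,2),(1,2)): print('  ',tri([Q[j] for j in k])[0].round(4))
    print('  z.24',[onz(q,.24).round(4) for q in Q])
# foot corners from w2
j=np.load('pics/w2.npy',allow_pickle=True).item()
for c in((43,257),(88,256),(103,338)): print('foot',onz(ray(j,*c,True),.014).round(4))
# plate ends top
T=lambda x,y:(395+(x-400)/8,240+y/8)
print(onz(ray(t,*T(441,115)),.25),onz(ray(t,*T(655,100)),.25), 'beam',onz(ray(t,*T(505,5)),.25),onz(ray(t,*T(572,5)),.25))
```

```text
[ 0.502  -0.1696  0.2365] [0.0014 0.0019 0.0026]
   [ 0.5013 -0.1713  0.2358]
   [ 0.5035 -0.1701  0.2347]
   [ 0.4985 -0.1622  0.2425]
  z.24 [array([ 0.5018, -0.1705,  0.24  ]), array([ 0.4988, -0.1651,  0.24  ]), array([ 0.501 , -0.1647,  0.24  ])]
[ 0.5031 -0.218   0.2352] [0.0022 0.003  0.0045]
   [ 0.5017 -0.2206  0.2343]
   [ 0.5053 -0.2188  0.2327]
   [ 0.4965 -0.2019  0.247 ]
  z.24 [array([ 0.5023, -0.2193,  0.24  ]), array([ 0.4984, -0.2117,  0.24  ]), array([ 0.5025, -0.2097,  0.24  ])]
foot [ 0.6933 -0.2263  0.014 ]
foot [ 0.6781 -0.1269  0.014 ]
foot [ 0.8276 -0.1231  0.014 ]
[ 0.55536351 -0.15709059  0.25      ] [ 0.55924189 -0.22147241  0.25      ] beam [ 0.58865772 -0.17744231  0.25      ] [ 0.5884383  -0.19762967  0.25      ]
```

Run:
```python
from h import *
t=camera_info('top');im=cv2.imread('pics/top0.png')
# beam edges: yellow mask per row between head and plate
h=cv2.cvtColor(im,cv2.COLOR_BGR2HSV);m=cv2.inRange(h,(18,140,120),(35,255,255))
z0=.245;pts=[]
for v in range(192,250,3):
    c=np.where(m[v,395:432])[0]+395
    if len(c)<4: continue
    u=(c.min()+c.max())/2
    for _ in range(1):
        p=onz(ray(t,u,v),.24)
        z=.207+.006+(0.758-p[0])*.147; p=onz(ray(t,u,v),z)
    pts.append([*p,len(c)])
pts=np.array(pts);print(pts.round(4));k=np.polyfit(pts[:,0],pts[:,1],1);print(k,np.degrees(np.arctan(k[0])),np.polyval(k,.5015),np.polyval(k,.758))
```

```text
[[ 0.7171 -0.1807  0.2198  9.    ]
 [ 0.7091 -0.1816  0.2209 10.    ]
 [ 0.7011 -0.1812  0.222  10.    ]
 [ 0.6931 -0.182   0.2231  9.    ]
 [ 0.6852 -0.1828  0.2242 10.    ]
 [ 0.6773 -0.1824  0.2253 10.    ]
 [ 0.6694 -0.1832  0.2265  9.    ]
 [ 0.6615 -0.184   0.2276 10.    ]
 [ 0.6537 -0.1836  0.2287 10.    ]
 [ 0.6459 -0.1832  0.2298 10.    ]
 [ 0.6381 -0.1852  0.2309 10.    ]
 [ 0.6304 -0.1848  0.232  10.    ]
 [ 0.6227 -0.1856  0.2331  9.    ]
 [ 0.615  -0.1864  0.2342 10.    ]
 [ 0.6073 -0.186   0.2353 10.    ]
 [ 0.5997 -0.188   0.2364 10.    ]
 [ 0.5921 -0.1875  0.2375 10.    ]
 [ 0.5845 -0.1871  0.2385 10.    ]
 [ 0.5769 -0.1891  0.2396 10.    ]
 [ 0.5694 -0.1887  0.2407 10.    ]]
[ 0.05475415 -0.21982513] 3.1340520551663853 -0.19236592782667736 -0.17832148911549095
```

Call:
{"api": "play_rows", "payload": {
  "plan": [
    {"offset":[0,0,0],"twist":0.05},
    {"offset":[0.05,-0.7,0],"twist":0},
    {"offset":[0.06,-1.0,0],"twist":0},
    {"offset":[0.06,-1.0,0],"twist":0},
    {"offset":[0.06,-1.0,0],"twist":0},
    {"offset":[0.06,-1.0,0],"twist":0},
    {"offset":[0.06,-1.0,0],"twist":0},
    {"offset":[0.06,-1.0,0],"twist":0},
    {"offset":[0.06,-1.0,0],"twist":0},
    {"offset":[0.08,-0.98,0],"twist":0}
  ]
}}

```text
clock: 8.5
tcp_pos: [0.4182, -0.1961, 0.3055]
eef_rot: [0.087, -3.14, -0.001]
wrist_force: [-0.0, -1.2, -7.6]
width: 0.0188
grip_force: 59.4
```

Call:
{"api": "play_rows", "payload": {
  "plan": [
    {"offset":[-0.4,0,0],"twist":0},
    {"offset":[-0.4,0,0],"twist":0},
    {"offset":[-0.4,0,0],"twist":0},
    {"offset":[0,0,0],"twist":0},
    {"offset":[0,0,0],"twist":0}
  ]
}}

```text
clock: 9.12
tcp_pos: [0.4482, -0.1937, 0.3059]
eef_rot: [0.087, -3.14, -0.0]
wrist_force: [-0.5, -0.3, -7.1]
width: 0.0185
grip_force: 59.6
```

Run:
```python
from h import *
s=state();print(s['tcp_pos'],s['eef_rot'],s['wrist_force'],s['torque'],s['joints'],s['clock'])
i=snap('wrist','w4');snap('top','t4');snap('scene','s4')
w=cv2.imread('pics/w4.png');t=cv2.imread('pics/t4.png');s=cv2.imread('pics/s4.png')
r=lambda im,u,v,W,H,k:cv2.resize(im[v:v+H,u:u+W],None,fx=k,fy=k,interpolation=cv2.INTER_CUBIC)
o=np.zeros((600,800,3),np.uint8);o[:300,:400]=r(s,360,140,100,75,4);o[:300,400:]=r(t,380,240,100,75,4);o[300:,:400]=r(w,220,150,200,150,2);o[300:,400:]=r(w,220,240,200,150,2)
cv2.imwrite('pics/crop2.png',o)
```

```text
[ 0.44824667 -0.1937381   0.30585028] [ 8.74855275e-02 -3.14021588e+00 -1.42894642e-04] [-0.51090514 -0.31213218 -7.09333072] [-0.02263422 -0.00156638  0.08341763] [-6.48420881e-01  1.79277527e-01  1.42331054e+00 -2.81694732e-05
  1.53918503e+00 -2.27492134e+00] 9.125
```

View pics/crop2.png

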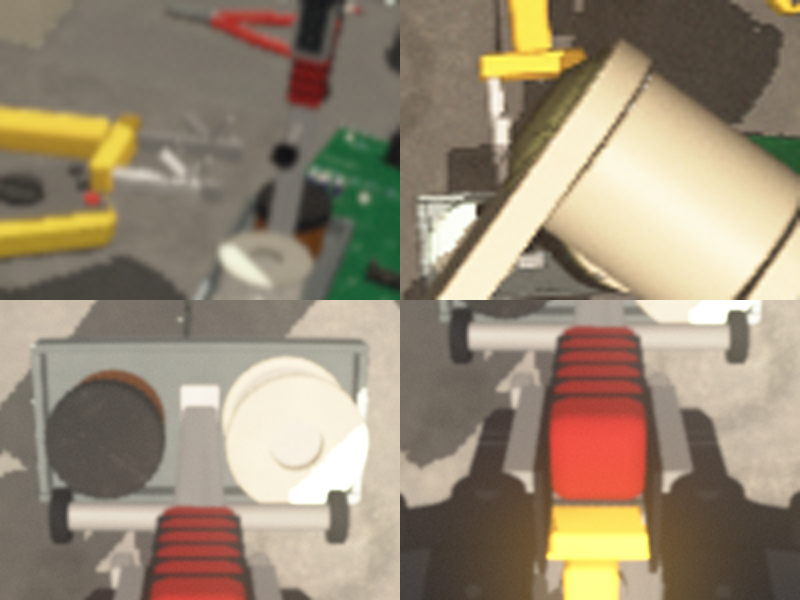

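The wrist crop shows the cross plate centred at (598,540), between the fingers, so the lateral alignment is good. The scene crop shows the near collar at (285,155), level and upright. I'll check the predicted pin against these.

Run:
```python
from h import *
s=camera_info('scene');i=np.load('pics/w4.npy',allow_pickle=True).item()
tcp=np.array([.4482,-.1937,.3059]);y=np.array([-.0557,.9985,0])
p=tcp-[0,0,.0293]
print('collar pred',proj(s,p+.041*y),'obs 431.2 178.7')
for c,z in(((249.5,258),.2766),((389,258),.2766)): print('wrist collar',onz(ray(i,*c,True),z))
print('pin pred',p)
# V near: assume seat
for x in(.498,.502,.506): print(x,proj(s,np.array([x,-.192,.2395])+.024*y),'obs 406.7,183.7')
# plate in wrist: top face front/back ends
for c in((294.5,354),(343.5,354)): print(onz(ray(i,*c,True),.245))
```

```text
collar pred [429.53120605 178.79327198] obs 431.2 178.7
wrist collar [ 0.45079265 -0.23392109  0.2766    ]
wrist collar [ 0.44649141 -0.15535476  0.2766    ]
pin pred [ 0.4482 -0.1937  0.2766]
0.498 [407.96106403 183.50136338] obs 406.7,183.7
0.502 [406.32551963 183.05070324] obs 406.7,183.7
0.506 [404.69350121 182.60101464] obs 406.7,183.7
[ 0.53878014 -0.20787816  0.245     ]
[ 0.53681093 -0.17175746  0.245     ]
```

Call:
{"api": "play_rows", "payload": {
  "plan": [
    {"offset":[-0.2,0,0],"twist":0},
    {"offset":[-0.3,0,0],"twist":0},
    {"offset":[-0.4,0,0],"twist":0},
    {"offset":[-0.4,0,0],"twist":0},
    {"offset":[-0.4,0,0],"twist":0},
    {"offset":[-0.3,0,0],"twist":0},
    {"offset":[-0.15,0,0],"twist":0},
    {"offset":[0,0,0],"twist":0},
    {"offset":[0,0,0.2],"twist":0},
    {"offset":[0,0,0.2],"twist":0}
  ]
}}

```text
clock: 10.52
tcp_pos: [0.5017, -0.191, 0.2955]
eef_rot: [0.086, -3.14, -0.0]
wrist_force: [-0.1, -0.1, -7.8]
width: 0.0182
grip_force: 59.6
```

```bash
cat > f.py <<'E'
from h import *
import sys
def avg(n,name='scene'):
    F=[];
    for _ in range(n): im=grab_frame(name); s=state(); F.append(np.r_[s['wrist_force'],s['torque'],s['tcp_pos']])
    F=np.array(F); print('mean',F.mean(0).round(4),'std',F[:,:3].std(0).round(2),'clock',s['clock'],'dq',np.abs(s['dq']).max().round(4),'grip',s['grip_force'],s['width']); return im
def beam(im,f):
    cv2.imwrite('pics/'+f+'.png',im[:,:,::-1])
E
python3 - <<'E'
from f import *
im=avg(10);beam(im,'s5')
E
```

```text
mean [ 2.7980e-01  1.5620e-01 -7.5176e+00 -8.0000e-04  6.5000e-03  1.1000e-02
  5.0190e-01 -1.9110e-01  2.9580e-01] std [0.37 0.48 0.77] clock 11.025 dq 0.0013 grip 59.533199071884155 0.01876189630329264
```

View pics/s5.png

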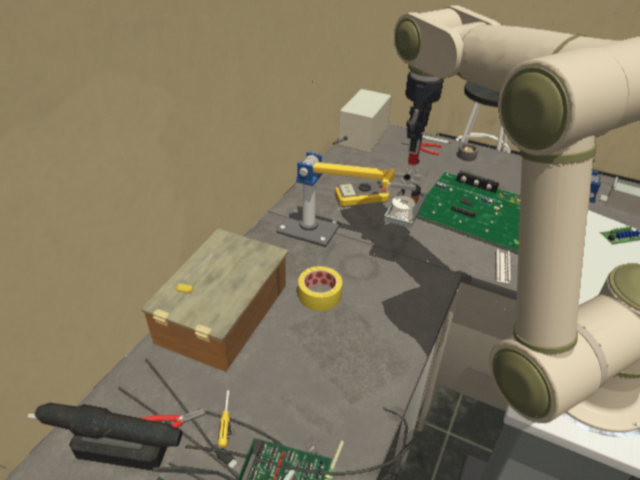

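The pin's near collar sits at about (407,178) in the scene view, directly above the V at (407,184). I'll lower it slowly.

Call:
{"api": "play_rows", "payload": {
  "plan": [
    {"offset":[0,0,0.12],"twist":0},
    {"offset":[0,0,0.12],"twist":0},
    {"offset":[0,0,0.12],"twist":0},
    {"offset":[0,0,0.12],"twist":0},
    {"offset":[0,0,0.06],"twist":0},
    {"offset":[0,0,0.05],"twist":0},
    {"offset":[0,0,0.05],"twist":0},
    {"offset":[0,0,0.05],"twist":0},
    {"offset":[0,0,0.05],"twist":0},
    {"offset":[0,0,0.05],"twist":0}
  ]
}}

```text
clock: 12.28
tcp_pos: [0.5022, -0.1911, 0.2765]
eef_rot: [-0.087, 3.139, -0.001]
wrist_force: [1.1, 0.4, -5.6]
width: 0.0184
grip_force: 60.0
```

Call:
{"api": "play_rows", "payload": {
  "plan": [
    {"offset":[0,0,0.05],"twist":0},
    {"offset":[0,0,0.05],"twist":0},
    {"offset":[0,0,0.05],"twist":0},
    {"offset":[0,0,0.05],"twist":0},
    {"offset":[0,0,0.05],"twist":0},
    {"offset":[0,0,0.05],"twist":0}
  ]
}}

```text
clock: 13.02
tcp_pos: [0.502, -0.1911, 0.2686]
eef_rot: [-0.087, 3.14, -0.0]
wrist_force: [1.9, -0.3, -4.3]
width: 0.0184
grip_force: 60.1
```

Run:
```python
from f import *
im=avg(8);beam(im,'s6')
```

```text
mean [ 1.693   0.1729 -4.0158 -0.0153 -0.385   0.0087  0.502  -0.1911  0.2686] std [0.51 0.33 0.54] clock 13.425 dq 0.0016 grip 60.053590536117554 0.018711421614658934
```

```bash
cat > arm.py <<'E'
from h import *
s=camera_info('scene')
U=np.arange(325,376)
def prof(f):
    im=cv2.imread('pics/'+f+'.png').astype(float); y=np.clip(im[:,:,2]-im[:,:,0]-50,0,200)
    v=[]
    for u in U:
        c=y[155:192,u]; 
        # first contiguous yellow run from the top
        k=np.where(c>40)[0]; a=k[0]; b=a
        while b+1<len(c) and c[b+1]>40: b+=1
        a=max(a-2,0); w=c[a:b+2]; v.append((np.arange(a,a+len(w))*w).sum()/w.sum()+155)
    return np.array(v)
P=np.array([.758,-.178,.207]);ux=np.array([.9985,.055,0])
def line(a):
    uv=np.array([proj(s,P-d*np.cos(a)*ux+[0,0,d*np.sin(a)]) for d in np.linspace(.05,.26,40)])
    o=np.argsort(uv[:,0]); return np.interp(U,uv[o,0],uv[o,1])
def angle(f,ref='s5'):
    d=prof(f)-prof(ref); A=np.linspace(0,.42,85); e=[np.median(np.abs(d-(line(.146-q)-line(.146)))) for q in A]
    q=A[np.argmin(e)]; return q,min(e),260*np.sin(.146-q)+207,d[::10].round(2)
E
python3 -c "
from arm import *
print(angle('s6'),angle('scene0'))"
```

```text
(np.float64(0.035), np.float64(0.06100605528635583), np.float64(235.80077248888483), array([0.43, 0.8 , 1.11, 1.37, 1.8 , 2.29])) (np.float64(0.0), np.float64(0.0527199783966239), np.float64(244.8252844333708), array([-0.06, -0.07, -0.07, -0.05, -0.06, -0.05]))
```

The arm has sunk 0.035 rad. The force and the angle both suggest the pin is riding about 3 mm up the front slope, so I'll shift it gently toward the seat.

Call:
{"api": "play_rows", "payload": {
  "plan": [
    {"offset":[-0.02,0,0],"twist":0},
    {"offset":[-0.02,0,0],"twist":0},
    {"offset":[-0.02,0,0],"twist":0},
    {"offset":[-0.02,0,0],"twist":0},
    {"offset":[-0.02,0,0],"twist":0},
    {"offset":[-0.02,0,0],"twist":0},
    {"offset":[0,0,0],"twist":0}
  ]
}}

```text
clock: 14.3
tcp_pos: [0.5049, -0.1909, 0.2686]
eef_rot: [0.087, -3.14, 0.0]
wrist_force: [1.7, 0.1, -3.6]
width: 0.0184
grip_force: 60.1
```

Run:
```python
from f import *
im=avg(6);beam(im,'s7')
from arm import *
print(angle('s7'))
```

```text
mean [ 1.8972  0.0471 -4.1904  0.0101 -0.3291 -0.0104  0.5049 -0.1909  0.2686] std [0.7  0.55 0.46] clock 14.6 dq 0.0022 grip 60.03272294998169 0.01845567827684016
(np.float64(0.02), np.float64(0.06328644990603038), np.float64(239.67338582292962), array([0.27, 0.46, 0.66, 0.93, 1.09, 1.54]))
```

Call:
{"api": "play_rows", "payload": {
  "plan": [
    {"offset":[-0.02,0,0],"twist":0},
    {"offset":[-0.02,0,0],"twist":0},
    {"offset":[-0.02,0,0],"twist":0},
    {"offset":[-0.02,0,0],"twist":0},
    {"offset":[-0.02,0,0],"twist":0},
    {"offset":[0,0,0],"twist":0}
  ]
}}

```text
clock: 15.35
tcp_pos: [0.5063, -0.1908, 0.2683]
eef_rot: [0.086, -3.137, -0.001]
wrist_force: [-8.4, 0.4, -3.0]
width: 0.0189
grip_force: 60.2
```

Run:
```python
from f import *
im=avg(6);beam(im,'s8')
from arm import *
print(angle('s8'))
```

```text
mean [-7.7962  0.2674 -3.1617 -0.1036  1.669  -0.1234  0.5063 -0.1908  0.2683] std [0.49 0.49 0.54] clock 15.65 dq 0.0015 grip 60.18595576286316 0.018568745114322792
(np.float64(0.02), np.float64(0.08762983540282221), np.float64(239.67338582292962), array([0.28, 0.46, 0.71, 0.95, 1.13, 1.7 ]))
```

The pin is now bottomed in the V, with the seat at x ≈ 0.505. I'll back off the side force and lower along the arc.

Call:
{"api": "play_rows", "payload": {
  "plan": [
    {"offset":[0.018,0,0],"twist":0},
    {"offset":[0.018,0,0],"twist":0},
    {"offset":[0.006,0,0.04],"twist":0},
    {"offset":[0.007,0,0.06],"twist":0},
    {"offset":[0.007,0,0.06],"twist":0},
    {"offset":[0.007,0,0.06],"twist":0},
    {"offset":[0.007,0,0.06],"twist":0},
    {"offset":[0.006,0,0.06],"twist":0},
    {"offset":[0.006,0,0.06],"twist":0},
    {"offset":[0.005,0,0.04],"twist":0}
  ]
}}

```text
clock: 16.9
tcp_pos: [0.5049, -0.1909, 0.2575]
eef_rot: [0.086, -3.139, -0.0]
wrist_force: [-5.4, -0.3, -2.8]
width: 0.0186
grip_force: 60.2
```

Run:
```python
from f import *
im=avg(6);beam(im,'s9')
from arm import *
print(angle('s9'))
```

```text
mean [-5.2513  0.2689 -2.6467 -0.0373  1.1354 -0.1006  0.5049 -0.1909  0.2575] std [0.69 0.64 0.25] clock 17.2 dq 0.0023 grip 60.22469401359558 0.018458703683135146
(np.float64(0.065), np.float64(0.05182760296978017), np.float64(228.0369784435195), array([0.97, 1.5 , 2.16, 2.84, 3.4 , 4.3 ]))
```

Call:
{"api": "play_rows", "payload": {
  "plan": [
    {"offset":[0.02,0,0.04],"twist":0},
    {"offset":[0.02,0,0.06],"twist":0},
    {"offset":[0.02,0,0.08],"twist":0},
    {"offset":[0.006,0,0.08],"twist":0},
    {"offset":[0.005,0,0.08],"twist":0},
    {"offset":[0.004,0,0.08],"twist":0},
    {"offset":[0.004,0,0.08],"twist":0},
    {"offset":[0.003,0,0.08],"twist":0},
    {"offset":[0.002,0,0.08],"twist":0},
    {"offset":[0.002,0,0.06],"twist":0}
  ]
}}

```text
clock: 18.45
tcp_pos: [0.5032, -0.1911, 0.2396]
eef_rot: [-0.087, 3.14, -0.0]
wrist_force: [0.7, 0.4, -1.8]
width: 0.0184
grip_force: 60.4
```

Run:
```python
from f import *
im=avg(8);beam(im,'s10')
from arm import *
print(angle('s10'))
```

```text
mean [-0.173   0.1051 -1.2393 -0.0424 -0.0131 -0.0278  0.5032 -0.191   0.2397] std [0.41 0.41 0.39] clock 18.85 dq 0.0014 grip 60.390790700912476 0.018774779409163528
(np.float64(0.135), np.float64(0.05789909237103075), np.float64(209.85994232368228), array([1.97, 3.24, 4.44, 5.77, 7.2 , 8.76]))
```

Call:
{"api": "play_rows", "payload": {
  "plan": [
    {"offset":[0,0,0.05],"twist":0},
    {"offset":[0,0,0.07],"twist":0},
    {"offset":[0,0,0.07],"twist":0},
    {"offset":[0,0,0.07],"twist":0},
    {"offset":[0,0,0.07],"twist":0},
    {"offset":[0,0,0.06],"twist":0},
    {"offset":[0,0,0.06],"twist":0},
    {"offset":[0,0,0.04],"twist":0},
    {"offset":[0,0,0.03],"twist":0},
    {"offset":[0,0,0],"twist":0}
  ]
}}

```text
clock: 20.1
tcp_pos: [0.5032, -0.191, 0.2267]
eef_rot: [-0.087, 3.14, -0.0]
wrist_force: [1.0, -0.3, -0.1]
width: 0.0189
grip_force: 60.5
```

Run:
```python
from f import *
im=avg(30);beam(im,'s11')
from arm import *
print(angle('s11'))
```

```text
mean [ 1.8033  0.124  -0.3295 -0.1592 -0.3669 -0.025   0.5032 -0.191   0.2267] std [0.48 0.51 0.52] clock 21.6 dq 0.0013 grip 60.53921341896057 0.018446655786004237
(np.float64(0.185), np.float64(0.061954010681631644), np.float64(196.8625702945213), array([ 2.74,  4.41,  6.2 ,  7.93,  9.75, 11.87]))
```

Call:
{"api": "play_rows", "payload": {
  "plan": [
    {"offset":[-0.005,0,0.02],"twist":0},
    {"offset":[-0.005,0,0.03],"twist":0},
    {"offset":[-0.005,0,0.03],"twist":0},
    {"offset":[-0.005,0,0.03],"twist":0},
    {"offset":[-0.005,0,0.03],"twist":0},
    {"offset":[-0.005,0,0.02],"twist":0},
    {"offset":[0,0,0.01],"twist":0},
    {"offset":[0,0,0],"twist":0},
    {"offset":[0,0,0],"twist":0}
  ]
}}

```text
clock: 22.72
tcp_pos: [0.5037, -0.1909, 0.2224]
eef_rot: [0.087, -3.14, -0.0]
wrist_force: [-2.4, 0.0, 1.1]
width: 0.0187
grip_force: 60.5
```

Run:
```python
from f import *
im=avg(40);beam(im,'s12')
from arm import *
print(angle('s12'))
```

```text
mean [-2.3586 -0.5716 -0.2729 -0.2451  0.4895 -0.0537  0.5038 -0.191   0.2224] std [0.62 0.49 0.5 ] clock 24.725 dq 0.0022 grip 60.52973985671997 0.018201401004987093
(np.float64(0.20500000000000002), np.float64(0.08036692720119731), np.float64(191.66889820779238), array([ 3.01,  4.85,  6.74,  8.65, 10.69, 12.94]))
```

Call:
{"api": "play_rows", "payload": {
  "plan": [
    {"offset":[0.004,0,0.02],"twist":0},
    {"offset":[0.004,0,0.03],"twist":0},
    {"offset":[0,0,0.02],"twist":0},
    {"offset":[0,0,0],"twist":0},
    {"offset":[0,0,0],"twist":0}
  ]
}}

```text
clock: 25.35
tcp_pos: [0.5038, -0.191, 0.2207]
eef_rot: [-0.087, 3.14, -0.0]
wrist_force: [-1.2, -0.3, -0.5]
width: 0.0185
grip_force: 60.6
```

Run:
```python
from f import *
im=avg(40);beam(im,'s13')
from arm import *
print(angle('s13'))
```

```text
mean [-0.5061 -0.0859  0.0628 -0.1913  0.0891 -0.0524  0.5037 -0.191   0.2207] std [0.56 0.55 0.55] clock 27.35 dq 0.0018 grip 60.57310938835144 0.018386045676904092
(np.float64(0.21), np.float64(0.08313855255480007), np.float64(190.3713572471196), array([ 3.1 ,  5.08,  6.98,  9.01, 11.12, 13.3 ]))
```

The forces are balanced, with Fz ≈ 0.06 N and Fx ≈ -0.5 N. I'll soften the grip, then release.

Call:
{"api": "play_rows", "payload": {
  "plan": [
    {"offset":[0,0,0],"twist":0},
    {"offset":[0,0,0],"twist":0},
    {"offset":[0,0,0],"twist":0}
  ],
  "grip_force": 20
}}

```text
clock: 27.72
tcp_pos: [0.5037, -0.191, 0.2206]
eef_rot: [0.087, -3.14, -0.0]
wrist_force: [-1.2, -0.8, 1.0]
width: 0.0188
grip_force: 60.6
```

Call:
{"api": "play_rows", "payload": {
  "plan": [
    {"offset":[0,0,0],"twist":0},
    {"offset":[0,0,0],"twist":0},
    {"offset":[0,0,0],"twist":0},
    {"offset":[0,0,0],"twist":0}
  ],
  "hand": 45
}}

```text
clock: 28.22
tcp_pos: [0.5037, -0.191, 0.2206]
eef_rot: [-0.087, 3.14, 0.0]
wrist_force: [0.2, 0.5, -0.0]
width: 0.0447
grip_force: 0.0
```

Run:
```python
from f import *
from arm import *
for k in range(6):
    im=avg(1); beam(im,'r%d'%k); print(angle('r%d'%k)[:3])
snap('wrist','w14')
w=cv2.imread('pics/w14.png');s=cv2.imread('pics/r5.png')
r=lambda im,u,v,W,H,k:cv2.resize(im[v:v+H,u:u+W],None,fx=k,fy=k,interpolation=cv2.INTER_CUBIC)
cv2.imwrite('pics/crop3.png',np.hstack([r(s,360,130,100,150,4),r(w,220,150,200,300,2)]))
```

```text
mean [ 0.5151  0.3817  0.6292  0.0459  0.0285  0.0333  0.5036 -0.1909  0.2206] std [0. 0. 0.] clock 28.275 dq 0.0014 grip 0.0 0.04497606807588621
(np.float64(0.21), np.float64(0.07714963426627719), np.float64(190.3713572471196))
mean [-0.2238 -0.3983 -0.6869  0.0018 -0.0037 -0.0172  0.5037 -0.191   0.2207] std [0. 0. 0.] clock 28.325 dq 0.0008 grip 0.0 0.04446396679275541
(np.float64(0.21), np.float64(0.07867513308096363), np.float64(190.3713572471196))
mean [-0.4432 -1.1276  0.8698  0.0454 -0.0307 -0.0055  0.5037 -0.191   0.2206] std [0. 0. 0.] clock 28.375 dq 0.0022 grip 0.0 0.045668302888852215
(np.float64(0.21), np.float64(0.08202857602003633), np.float64(190.3713572471196))
mean [-0.5443 -0.4345 -0.7024  0.0275  0.0152  0.006   0.5037 -0.191   0.2206] std [0. 0. 0.] clock 28.425 dq 0.0016 grip 0.0 0.04500492386889733
(np.float64(0.21), np.float64(0.07893458783192386), np.float64(190.3713572471196))
mean [-0.4048 -0.8562  0.1416 -0.0037 -0.0313  0.0103  0.5037 -0.191   0.2207] std [0. 0. 0.] clock 28.475 dq 0.0019 grip 0.0 0.04487658720215341
(np.float64(0.21), np.float64(0.08426521966413247), np.float64(190.3713572471196))
mean [ 0.2799  0.6097  1.0229  0.0346  0.0339 -0.016   0.5037 -0.191   0.2206] std [0. 0. 0.] clock 28.525 dq 0.0007 grip 0.0 0.04488831197819599
(np.float64(0.21), np.float64(0.07602275930966584), np.float64(190.3713572471196))
```

View pics/crop3.png

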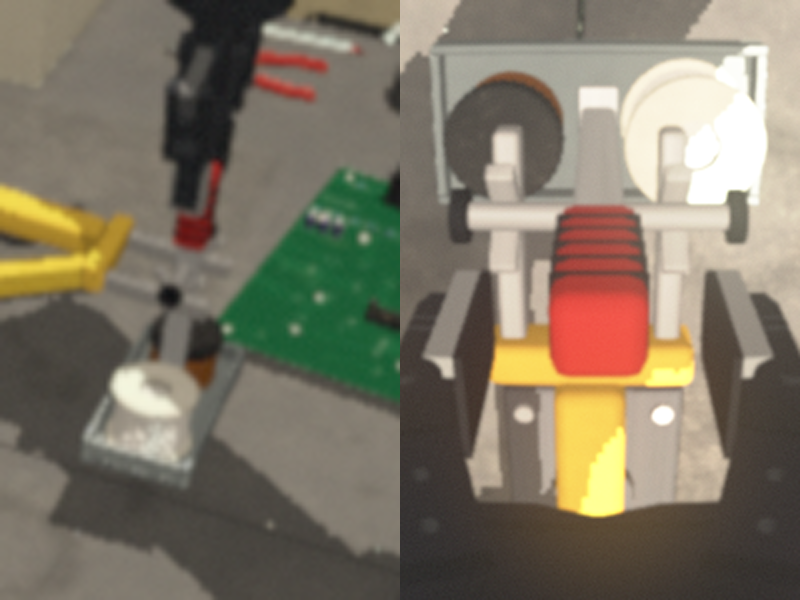

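The pin lies across both tines with the tray level below, the fingers stand clear on both sides, and the arm is still at 0.21 rad. I'll retreat straight up.

Call:
{"api": "play_rows", "payload": {
  "plan": [
    {"offset":[0,0,-0.2],"twist":0},
    {"offset":[0,0,-0.4],"twist":0},
    {"offset":[0,0,-0.6],"twist":0},
    {"offset":[0,0,-0.6],"twist":0},
    {"offset":[0,0,-0.6],"twist":0},
    {"offset":[0,0,-0.6],"twist":0},
    {"offset":[0,0,-0.6],"twist":0},
    {"offset":[0,0,-0.4],"twist":0},
    {"offset":[0,0,0],"twist":0},
    {"offset":[0,0,0],"twist":0}
  ]
}}

```text
clock: 29.82
tcp_pos: [0.5035, -0.1909, 0.3201]
eef_rot: [0.087, -3.139, -0.001]
wrist_force: [0.4, 0.1, -0.5]
width: 0.0449
grip_force: 0.0
```

Run:
```python
from f import *
from arm import *
for k in range(3):
    im=avg(1); beam(im,'q%d'%k); print(angle('q%d'%k)[:3])
print(hand_in())
```

```text
mean [ 0.3128 -0.4036 -0.0535 -0.0229 -0.0661  0.0109  0.5035 -0.1909  0.32  ] std [0. 0. 0.] clock 29.875 dq 0.003 grip 0.0 0.045337198723880735
(np.float64(0.21), np.float64(0.07845462168461381), np.float64(190.3713572471196))
mean [-0.5911  0.2396 -0.1689  0.024  -0.0201 -0.013   0.5035 -0.1909  0.3201] std [0. 0. 0.] clock 29.925 dq 0.004 grip 0.0 0.0451714585740103
(np.float64(0.21), np.float64(0.0770084907346984), np.float64(190.3713572471196))
mean [-0.1893 -0.1297 -0.2081 -0.0154  0.01    0.0274  0.5036 -0.1909  0.3202] std [0. 0. 0.] clock 29.975 dq 0.0025 grip 0.0 0.04530363283503163
(np.float64(0.21), np.float64(0.06921927033735642), np.float64(190.3713572471196))
the job is handed in; nothing more can be done
None
```

The caddy hangs by its cross pin in the fork, the arm stands still at about 0.21 rad, and the gripper has let go and is clear; the job was handed in at about 30 s, and no verdict came back.

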